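Feed the blue canister to the reader over the rocker tray

ROBOT

A 6-joint arm with a two-finger parallel gripper is mounted at the origin on the work surface. World frame = base frame: x ahead of the robot, y to its left, z up, the work surface at z = 0. Lengths are in m, angles in rad, forces in N, time in s.
With the tool pointing down it reaches from about 0.425 to 0.95 m from the base axis. Payload 14.7 kg.
Tool frame: the origin (TCP) lies at the very end of the fingers, on their centre line; the grasp point (between the pads) lies 19 mm behind it (bot.hold_point_z is the z of the grasp point in the tool frame, in m); z points along the fingers, y is the line along which they close (so a half turn about z gives the same grasp; the last joint's range is limited). The gripper opens to 85 mm and grips with 20 to 120 N. Pads are 22 mm wide; open, the fingers measure 114 mm over their backs; the gripper's body (76 mm by 85 mm) begins 54 mm behind the grasp point. The pads swing forward as they close: fully open they stand 13 mm farther back than shut.
Start: joints at [1.135, 0.48, 1.596, -0, 1.065, -0.047], TCP at [0.246, 0.601, 0.231] pointing down, gripper open.
Joint ranges: [-2.75, 2.75], [-0.82, 2.05], [0.23, 2.67], [-1.56, 4.7], [0.09, 2.69], [-2.92, 2.92]. Speed limits (rad/s): [1.89, 1.89, 2.39, 3.01, 3.01, 3.01].

INTERFACE

Orientations are given as [roll, pitch, yaw] about the fixed x, y, z axes, in that order (R = Rz(yaw) Ry(pitch) Rx(roll)).
In Python, from station import bot, vision gives the robot as it stands.
- The arm moves only by the tool play_rows, never from a script. Its argument "targets" is one flat list of numbers, 4 for each row, row after row: the shift along the tool's x, y, z normalised to -1 to 1, where 1 is 30 mm, then the turn about the tool's z normalised to -1 to 1, where 1 is 6 degrees. In form: [dx, dy, dz, yaw, dx, dy, dz, yaw, ...]. A call has 1 to 12 rows; each row shifts and turns the commanded pose from where the row before left it, along the tool's axes as they then stand; what a row does not reach is not made up. A row lasts 1/12 s, in which the tool goes at most 41.7 mm and 7.16 degrees, less where a joint would pass 70% of its speed; a pose out of reach is approached as far as the arm can. A call with a number of a shift or a turn outside -1 to 1 is refused whole. A call with a gripper value outside its range is refused whole. "grip" is the gripper's target within -1 to 1 (fully open at 1, half-way at 0, shut at -1), set as the call begins (left out, the last holds). The fingers move at their own pace and stop on an object; "force" is the grip in N (left out, the last holds). Time passes only in rows, so rows that do not move let the fingers close. It gives the time, the measured TCP pose, the force, the opening and the grip force at its end, in the units of the state.
- bot.observe(): the state, without advancing time (a new reading comes with each control period).
- vision.camera(name): name is "side" or "top" or "wrist"; returns the picture (420x560x3 uint8, red, green, blue); there is no depth.
- vision.get_calibration(name): a dict with "fx", "fy", "cx", "cy" (pixels), "distortion" ([k1, k2, p1, p2, k3] as OpenCV has them; the pictures are not rectified), "T" (4x4, takes a point from camera to world coordinates); the wrist camera has in their place "mount" (4x4, takes a point from camera to tool coordinates, whose origin is the TCP and whose axes are the flange's). Camera axes: x right, y down, z forward; pixel columns grow to the right and rows downward; lengths in m; the calibration is good to about 2 mm. A picture is of the moment at which its call begins: read the wrist's pose just before it. get_calibration takes no time and is no camera call.
- bot.hand_in(): hands the job in; it is judged then, once.
The state is a dict: "time": time; "joint_positions": joint angles; "qvel": joint speeds; "joint_efforts": joint torques, N m; "ee_pos": TCP position; "ee_rot": TCP orientation; "contact_force": force on the tool from outside, world axes, zero at the start; "ft_torque": the same for the moment, N m; "grip_width": finger opening in m; "grip_force": force on a finger pad.
Only numpy, scipy, OpenCV 4.12 (cv2) and the standard library are available. Lean on these libraries where they do the work, as an engineer would, in place of code of your own. Each camera call takes 0.05 s, during which the arm holds its last target. There are 200 camera calls.

TASK

Take the blue canister from the white rack and set it gently, by hand, on the seat of the feeder's rocker tray, so that its own weight tips the tray and it rolls up against the closed red gate. Then turn the black ball knob to swing both leaves of the gate right out of the channel, so that the canister rolls into the reader's well and the empty tray rocks back. In the rack only the canister's ends can be gripped and on the tray only its round sides, so put it down on the orange rest in between; do not push the tray or the red leaves by hand, and leave everything else where it is.

Things in the scene. Friction and masses are not known exactly. Their poses are not given: they have to be found in the camera images.
- blue_center (a point): Centre of the blue canister to be fed: a smooth cylinder 48 mm in diameter, 60 mm long, 200 to 325 g, blue with a white band round its middle and bright metal ends. It always lies on its side; the point's x is the cylinder's axis (y and z turn as it rolls). At the start it lies in one of the rack's three troughs, centre 34 mm above the bench.
- grey_center (a point): Centre of the grey canister in the rack, same size; leave it there (x along its axis).
- green_center (a point): Centre of the green canister in the rack, same size; leave it there (x along its axis).
- rack: White fixed rack; origin at the centre of its underside. Three open-ended troughs along x, side by side along y, 62 mm apart; floor 10 mm thick, walls 52 mm above the bench, 10 mm thick, so a canister's round sides are hidden almost to the top. The rack is 50 mm long in x: a canister's ends stand 5 mm proud and are free down to the bench. Grip it from above across its ends (60 mm).
- rest_seat (a point): Where a canister's centre lies on the orange rest, 30 mm above the bench, its axis along the point's x. The rest is a fixed plate 40 (x) by 60 mm, 6 mm thick, with two ribs 8 mm tall along x, 37 mm apart inside, that stop a canister from rolling. Ends and round sides are both free there.
- feeder: Fixed sample feeder; origin on the bench below the tray's pivot (a line along y, 55 mm up). Its x axis is the canister's way: tray seat (x = 31 mm), red gate (87 mm), ramp, the reader's open well (130 to 184 mm), white housing 60 mm tall up to 290 mm. y is to the left of the way; the ball knob stands at x = 90, y = 75 mm.
- seat (a point): Moves with the rocker tray: where the canister's centre lies on the seat, axis along the point's y. Floor 24 mm below; a rib 8 mm tall, front face 18 mm upstream; open downstream. Blue cheeks 57 mm tall, 65 mm apart (73 at the top), stand along the canister's ends: hold it there across its round sides, fingers up- and downstream, tips 10 mm or more above the floor. Empty, the tray leans back 4 degrees.
- tray (a joint): Rocker tray's angle: 0 at rest (leaning back), 0.30 rad when tipped fully towards the gate. Held back only by a small brass counterweight (about 0.03 N m): a canister let go on the seat tips it in well under a second and then rolls about 25 mm to the gate.
- blade (a point): Middle of the red gate leaf on the knob's shaft: a flat bar 73 mm long along the point's y, 6 mm thick, 10 mm tall, 72 mm above the bench. Closed, the gate's two leaves lie in line straight across the channel; they are linked and open together, downstream, like a double door.
- blade2 (a point): Middle of the other red gate leaf, of the same size, on the far post (no knob); it follows the first.
- ball (a point): Centre of the smooth black ball knob, 36 mm in diameter, 125 mm above the bench, on a thin upright shaft (10 mm) that is the gate's axis. Grip it from above across its widest part, that is, level with its centre; held higher it may slip. Turning takes about 0.1 N m.
- gate (a joint): Gate angle: 0 with the leaves across the channel, growing as the knob is turned counter-clockwise seen from above (the leaves swing downstream), to 1.5 rad at its stop; it stays where it is left. From about 1.2 rad on the canister passes.
- well (a point): Where the canister's centre lies in the reader's well (44 mm above the bench), its axis across the feeder. The well is an open pocket at the ramp's end.
- beaker: Glass beaker, 70 mm wide, 85 mm tall, bystander; origin under its centre.
- dish: Low white dish, 90 mm wide, bystander; origin under its centre.
- washbottle: White bottle with a red cap, 60 mm wide, 150 mm tall, bystander; origin under its centre.
- jar: Small amber jar, 52 mm wide, 70 mm tall, bystander; origin under its centre.
Mind the look-alikes: they are no part of the job. What is shaped like the part that bears blue_center but purple is not meant.

How it is judged:
On the way, in this order (a step that is already met when the one before it is completed fails the run):
1. the canister is lowered by hand on to the tray's seat (still held within 12 mm of it) (distance between blue_center and seat below 0.012 m and contact force between the fingers and blue above 0.5 N), for 0.1 s.
2. the canister, let go, has tipped the tray and waits on it against the closed gate (value of joint tray above 0.26 rad and value of joint gate below 0.3 rad and x of blue_center in the frame of feeder between 0.045 and 0.09 m and contact force between blue and tray above 0.3 N and contact force between the fingers and blue below 0.1 N and contact force between the arm and tray below 0.1 N), for 0.2 s.
At the end, for the whole second after the job is handed in: The blue canister lies still in the reader's well (centre within 12 mm of the well's, below 52 mm, axis within 0.2 rad of across), the gate is turned beyond 1.15 rad and the empty tray has rocked back (below 0.05 rad) (horizontal distance between blue_center and well below 0.012 m and height (world z) of blue_center below 0.052 m and angle between the x axis of blue_center and the y axis of feeder, either way round below 0.2 rad and linear speed of blue below 0.03 m/s and value of joint gate above 1.15 rad and value of joint tray below 0.05 rad); the robot touches nothing.
It fails at once if the canister is dropped or pressed hard on the tray (over 40 N) (contact force between blue and tray above 40 N).
It fails at once if the hand pushes the tray (over 8 N) (contact force between the arm and tray above 8 N).
It fails at once if the hand pushes the gate's leaves (over 3 N) (contact force between the arm and gate_c3 above 3 N or contact force between the arm and leaf above 3 N).
It fails at once if another canister is moved over 15 mm (distance of any of grey_center, green_center from where it was at the start of the episode above 0.015 m).
It fails at once if a bystander is moved over 20 mm (distance of any of beaker, dish, washbottle, jar from where it was at the start of the episode above 0.02 m).
It also fails if it takes over 72 s, if anything falls off the work surface, if the arm or the gripper's body presses on something with over 40 N, if the wrist force passes 120 N, or if a joint passes its speed limit or range.

## Working session

There is one attempt and no reset: what is moved stays moved. The work goes in short steps, Python scripts to look and compute and a tool call to move; the robot and the scene stay as the last step left them, time stands still between calls to the robot, and variables do not carry over. Pictures are saved under pics/ and viewed, at most 10 in all, crops included, and the job is handed in when it is done.

Besides the shell and the picture viewer there is one more tool, called after "Request:" by a JSON object that holds its "name" and its "arguments". play_rows: Moves the arm, as the interface text tells. Scaled input: -1 to 1 covers 30 mm each way for a shift and 6 degrees each way for a turn. Its arguments: {"type":"object","properties":{"targets":{"type":"array","items":{"type":"number"}},"grip":{"type":"number"},"force":{"type":"number"}},"required":["targets"]}

```bash
mkdir -p pics; ls; cat > h.py <<'E'
from station import bot, vision
import numpy as np, cv2
from scipy.spatial.transform import Rotation as R
def cal(name):
    c=vision.get_calibration(name); K=np.array([[c["fx"],0,c["cx"]],[0,c["fy"],c["cy"]],[0,0,1]])
    if "T" in c: T=np.array(c["T"])
    else:
        o=bot.observe(); E=np.eye(4); E[:3,3]=o["ee_pos"]; r=np.array(o["ee_rot"])
        E[:3,:3]=R.from_euler("xyz",r).as_matrix() if r.size==3 else r.reshape(3,3)
        T=E@np.array(c["mount"])
    return K,np.array(c["distortion"]),T
def ray(C,uv):
    K,d,T=C; p=cv2.undistortPoints(np.array(uv,float).reshape(-1,1,2),K,d).reshape(-1,2)
    v=np.c_[p,np.ones(len(p))]@T[:3,:3].T
    return T[:3,3],v
def onz(C,uv,z):
    o,v=ray(C,uv); return o+v*((z-o[2])/v[:,2])[:,None]
def proj(C,P):
    K,d,T=C; Ti=np.linalg.inv(T); return cv2.projectPoints(np.array(P,float).reshape(-1,1,3),cv2.Rodrigues(Ti[:3,:3])[0],Ti[:3,3],K,d)[0].reshape(-1,2)
E
python3 - <<'E'
from h import *
for n in ("top","side"):
    cv2.imwrite(f"pics/{n}0.png",cv2.resize(vision.camera(n)[...,::-1],None,fx=1.42,fy=1.42,interpolation=cv2.INTER_CUBIC))
    print(n,np.round(cal(n)[2],3).tolist())
print(bot.observe(), np.array(vision.get_calibration("wrist")["mount"]).round(3).tolist())
E
```

```text
pics
top [[-0.02, -0.998, 0.061, 0.501], [-1.0, 0.02, -0.009, -0.012], [0.008, -0.061, -0.998, 1.164], [0.0, 0.0, 0.0, 1.0]]
side [[0.998, -0.049, 0.049, 0.498], [-0.068, -0.534, 0.843, -0.898], [-0.015, -0.844, -0.536, 0.661], [0.0, 0.0, 0.0, 1.0]]
{'time': 0.1, 'joint_positions': array([ 1.13541811e+00,  4.80794071e-01,  1.59679669e+00, -1.12187717e-05,
        1.06506532e+00, -4.65773103e-02]), 'qvel': array([ 1.41612667e-03, -4.60205786e-04, -2.59155782e-03, -5.02105266e-06,
        2.13963599e-03,  1.91020796e-03]), 'joint_efforts': array([ 1.45478418e-03, -9.52254152e+01, -4.31045508e+01, -2.05544040e-05,
        5.17519875e-03,  3.53320445e-05]), 'ee_pos': array([0.24622379, 0.60118092, 0.23072565]), 'ee_rot': array([-3.14052993e+00, -3.97154707e-05,  2.75279717e+00]), 'contact_force': array([ 0.3660686 , -0.88664431, -0.68480461]), 'ft_torque': array([-0.01724609,  0.01952778, -0.04936498]), 'grip_force': 0.0, 'grip_width': 0.08579433088917333} [[0.0, -0.946, -0.326, 0.085], [1.0, -0.0, 0.002, 0.0], [-0.002, -0.326, 0.946, -0.143], [0.0, 0.0, 0.0, 1.0]]
```

View pics/top0.png

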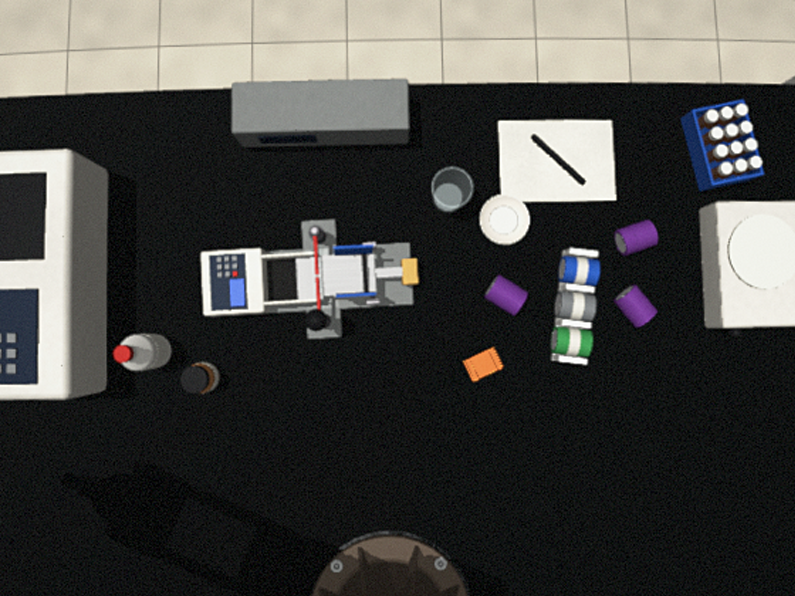

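View pics/side0.png

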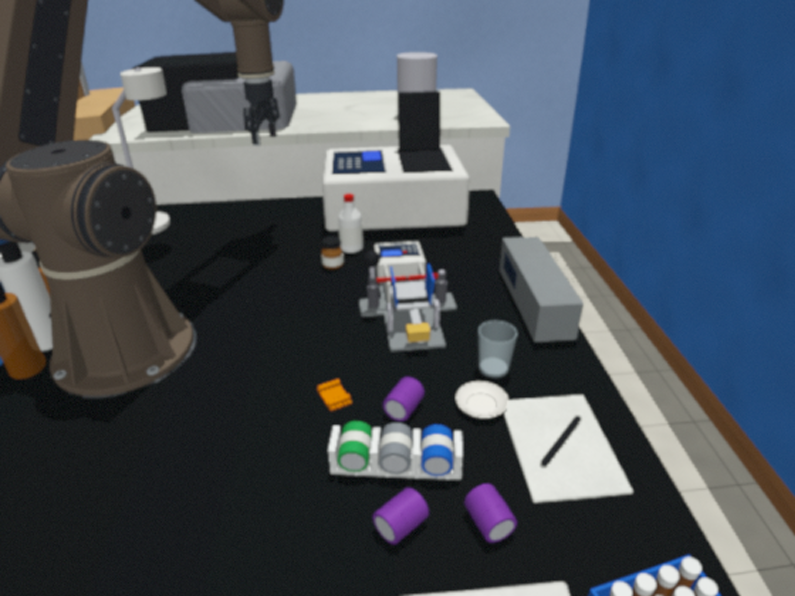

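The top view shows the blue-with-white-band canister in the rack at about (579,270), next to grey (575,305) and green (572,342). Three plain purple canisters are look-alikes at (505,295), (636,237) and (636,306). The orange rest is at (483,364). The feeder runs left, with the red gate at x≈317 and the black knob at (318,319). Only the blue canister in the rack fits the description.

```bash
cat > m1.py <<'E'
from h import *
im=vision.camera("top"); sd=vision.camera("side")
cv2.imwrite("pics/topraw.png",im[...,::-1]); cv2.imwrite("pics/sideraw.png",sd[...,::-1])
C=cal("top"); S=cal("side")
def hsv(i): return cv2.cvtColor(i,cv2.COLOR_RGB2HSV)
def comps(m,amin=30):
    n,l,s,c=cv2.connectedComponentsWithStats(m.astype(np.uint8))
    return [(s[i],c[i],np.argwhere(l==i)[:,::-1].astype(np.float32)) for i in range(1,n) if s[i][4]>=amin]
H=hsv(im); h,s,v=[H[...,i].astype(int) for i in range(3)]
masks={"blue":(h>100)&(h<125)&(s>130)&(v>90),"orange":(h>5)&(h<20)&(s>180)&(v>120),"yellow":(h>17)&(h<27)&(s>140)&(v>130),"red":((h<5)|(h>174))&(s>150)&(v>90)}
zz={"blue":.045,"orange":.01,"yellow":.05,"red":.077}
for k,m in masks.items():
    for st,c,p in comps(m,25):
        r=cv2.minAreaRect(p); b=onz(C,cv2.boxPoints(r),zz[k])
        print(k,st[:5],np.round(c,1),"ctr",onz(C,[r[0]],zz[k]).round(4)[0],"edges",np.round(b[1]-b[0],4)[:2],np.round(b[2]-b[1],4)[:2])
a=cv2.resize(im[150:260,130:300],None,fx=4.6,fy=4.6,interpolation=cv2.INTER_CUBIC)
cv2.imwrite("pics/feed.png",a[...,::-1][:600,:800])
b=cv2.resize(im[150:280,310:470],None,fx=4.5,fy=4.5,interpolation=cv2.INTER_CUBIC)
cv2.imwrite("pics/rack.png",b[...,::-1])
E
python3 m1.py
```

```text
blue [487  70  51  61 443] [505.6 104.8] ctr [ 0.8231 -0.621   0.045 ] edges [ 0.026  -0.1014] [-0.1442 -0.027 ]
blue [485  98   7  16  28] [487.5 105.5] ctr [ 0.8079 -0.5551  0.045 ] edges [ 0.0018 -0.0127] [-0.038 -0.003]
blue [235 172  27   4  72] [247.5 173.6] ctr [0.6457 0.0514 0.045 ] edges [ 0.0033 -0.0634] [-0.0073 -0.0004]
blue [394 181  12  18 151] [400.8 189.6] ctr [ 0.5992 -0.321   0.045 ] edges [ 0.0436 -0.0071] [-0.0036 -0.0257]
blue [413 182  10  19 142] [417.7 191.6] ctr [ 0.5936 -0.3652  0.045 ] edges [ 0.0438 -0.0077] [-0.0031 -0.0208]
blue [162 196  11  20 207] [166.7 205.6] ctr [0.5712 0.2503 0.045 ] edges [-0.0005 -0.0246] [-0.0464  0.0003]
blue [237 206  28   4  59] [250.7 207.2] ctr [0.5627 0.0466 0.045 ] edges [ 0.0014 -0.0658] [-0.0056 -0.0001]
orange [343 245  11  16  32] [347.7 254. ] ctr [ 0.4452 -0.1914  0.01  ] edges [ 0.0058 -0.01  ] [-0.0359 -0.021 ]
red [221 166   3  27  53] [222.2 177.7] ctr [0.6296 0.1114 0.077 ] edges [-0.0001 -0.0048] [-0.062   0.0007]
red [223 196   3  22  42] [223.8 207.3] ctr [0.5642 0.1075 0.077 ] edges [-0.0001 -0.0047] [-0.0497  0.0007]
red [ 79 243  13  13 123] [ 85.4 248.9] ctr [0.4695 0.4406 0.077 ] edges [-0.0004 -0.0293] [-0.0284  0.0001]
```

View pics/feed.png

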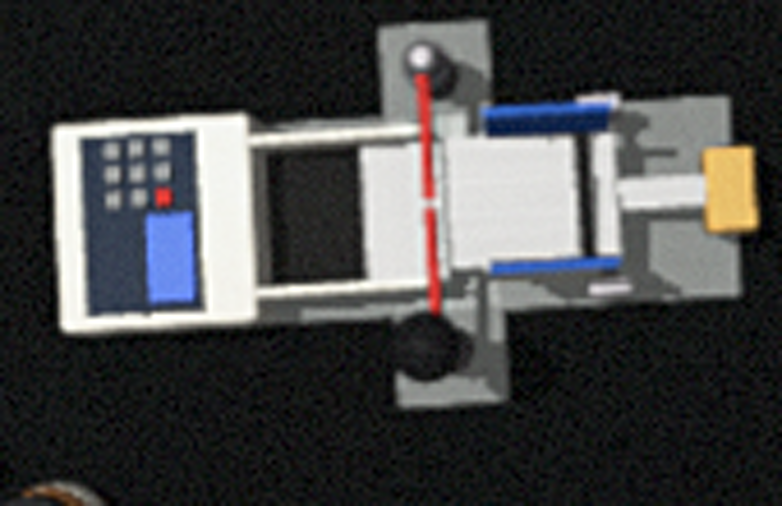

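View pics/rack.png

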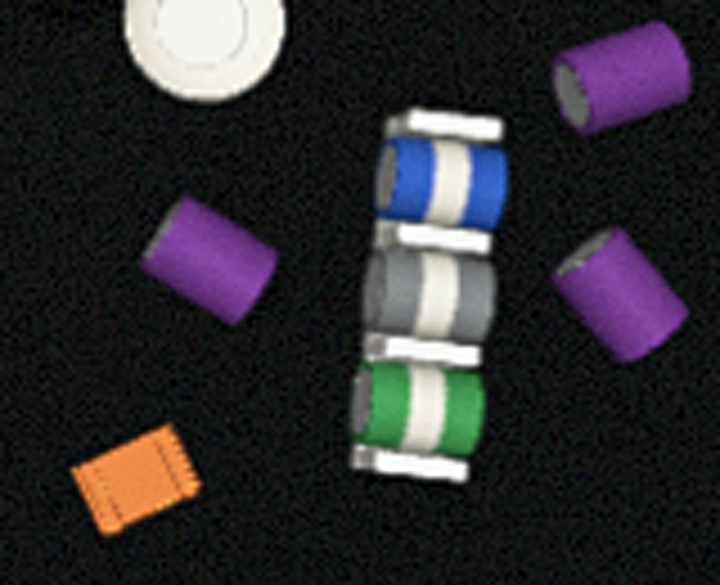

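The crop confirms the blue canister with its white band at crop (445,182), in the rack's end trough, with a neighbour only on the grey side. The rest has its ribs on its short sides. The feeder crop shows the ball at (432,347) and the gate line from (424,75) to (435,313).

```bash
cat > m2.py <<'E'
from h import *
C=cal("top"); S=cal("side")
f=lambda p:np.array(p,float)/4.6+[130,150]
r=lambda p:np.array(p,float)/4.5+[310,150]
g=onz(C,f([[424,75],[435,313]]),.077); print("gate",g.round(4))
ball=onz(C,f([[432,347]]),.125)[0]; print("ball",ball.round(4))
d=g[1]-g[0]; yaw=np.arctan2(d[1],d[0])-np.pi/2; print("feeder yaw from gate",np.degrees(yaw))
Rz=lambda a:np.array([[np.cos(a),-np.sin(a)],[np.sin(a),np.cos(a)]])
for nm,p in (("cheek far",[[485,108],[608,104]]),("housing topedge",[[55,128],[250,115]]),("houseend",[[62,333],[255,318]])):
    q=onz(C,f(p),.06); e=q[0]-q[1]; print(nm,q.round(4)[:,:2].tolist(),np.degrees(np.arctan2(e[1],e[0])))
org=ball[:2]-Rz(yaw)@[.09,.075]; print("feeder org",org, "seat",org+Rz(yaw)@[.031,0],"well",org+Rz(yaw)@[.157,0])
b=onz(C,f([[705,148],[757,148],[757,230],[705,230]]),.05); print("brass in feeder",((b[:,:2]-org)@Rz(yaw)).round(3).tolist())
w=onz(C,f([[272,145],[365,148],[365,282],[272,282]]),.045); print("well corners in feeder",((w[:,:2]-org)@Rz(yaw)).round(3).tolist())
c=onz(C,r([[447,182]]),.058)[0]; e=onz(C,[[400.8,189.6],[417.7,191.6]],.056); e=e[1]-e[0]
print("blue",c.round(4),"axis deg",np.degrees(np.arctan2(e[1],e[0])))
q=onz(C,r([[410,120],[500,128],[375,458],[465,468],[412,112],[503,118],[378,450],[468,456]]),.052); print("rack walls",q.round(4)[:,:2].tolist())
o=onz(C,r([[72,468],[170,425],[200,490],[108,535]]),.008); print("rest",o.mean(0).round(4), [np.linalg.norm(o[i]-o[(i+1)%4]).round(4) for i in range(4)])
e=(o[3]-o[0]+o[2]-o[1]); print("rest x deg",np.degrees(np.arctan2(e[1],e[0])))
e=(o[0]-o[1]+o[3]-o[2]); print("rest y deg",np.degrees(np.arctan2(e[1],e[0])))
# side check by triangulation
sd=cv2.cvtColor(cv2.imread("pics/sideraw.png"),cv2.COLOR_BGR2HSV)
print("proj side ball,blue,rest", proj(S,[ball,[c[0],c[1],.058],[*o.mean(0)[:2],.006]]).round(1)*1.42)
E
python3 m2.py
```

```text
gate [[0.6599 0.1107 0.077 ]
 [0.5369 0.1065 0.077 ]]
ball [0.5187 0.103  0.125 ]
feeder yaw from gate -268.07120986484955
cheek far [[0.6443, 0.0808], [0.6451, 0.0164]] 90.73235216488176
housing topedge [[0.6385, 0.3076], [0.6432, 0.2043]] 92.56309156446486
houseend [[0.5307, 0.304], [0.5367, 0.2024]] 93.34680396710465
feeder org [0.59669633 0.01557676] seat [0.59565295 0.0465592 ] well [0.59141212 0.17248781]
brass in feeder [[-0.051, -0.024], [-0.078, -0.022], [-0.076, 0.021], [-0.048, 0.02]]
well corners in feeder [[0.179, -0.038], [0.129, -0.034], [0.133, 0.037], [0.182, 0.035]]
blue [ 0.5954 -0.3399  0.058 ] axis deg -97.72951626210961
rack walls [[0.6301, -0.3226], [0.6249, -0.3722], [0.4478, -0.297], [0.4411, -0.346], [0.6344, -0.3239], [0.6303, -0.3741], [0.452, -0.2988], [0.4475, -0.3478]]
rest [ 0.4369 -0.1746  0.008 ] [np.float64(0.0598), np.float64(0.0398), np.float64(0.0572), np.float64(0.0422)]
rest x deg -154.734830520017
rest y deg 113.34075815367082
proj side ball,blue,rest [[372.04  258.866]
 [436.934 437.502]
 [334.41  394.05 ]]
```

Request:
{"name": "play_rows", "arguments": {"targets": [-0.98,-0.68,-0.05,0,-0.98,-0.68,-0.05,0,-0.98,-0.68,-0.05,0,-0.98,-0.68,-0.05,0,-0.98,-0.68,-0.05,0,-0.98,-0.68,-0.05,0,-0.98,-0.68,-0.05,0,-0.98,-0.68,-0.05,0,-0.98,-0.68,-0.05,0,-0.98,-0.68,-0.05,0,-0.98,-0.68,-0.05,0,-0.98,-0.68,-0.05,0], "grip": 1}}

```text
time: 1.2
ee_pos: [0.4806, 0.2396, 0.2494]
ee_rot: [3.142, 0.0, 2.753]
contact_force: [0.2, 0.4, 0.0]
grip_width: 0.0857
grip_force: 0.0
```

Request:
{"name": "play_rows", "arguments": {"targets": [-0.98,-0.68,-0.05,0,-0.98,-0.68,-0.05,0,-0.98,-0.68,-0.05,0,-0.98,-0.68,-0.05,0,-0.98,-0.68,-0.05,0,-0.5,-0.3,0,0,0,0,0,0]}}

```text
time: 1.78
ee_pos: [0.5899, 0.0739, 0.2567]
ee_rot: [-3.141, 0.001, 2.75]
contact_force: [-0.5, -0.2, -0.6]
grip_width: 0.085
grip_force: 0.0
```

```bash
cat >> h.py <<'E'
def shot(name,cam="wrist"):
    import pickle
    C=cal(cam); im=vision.camera(cam); pickle.dump((C,im),open(f"pics/{name}.pkl","wb"))
    cv2.imwrite(f"pics/{name}.png",cv2.resize(im[...,::-1],None,fx=1.42,fy=1.42,interpolation=cv2.INTER_CUBIC)); return C,im
def load(name):
    import pickle; return pickle.load(open(f"pics/{name}.pkl","rb"))
def go(x,y,z,yaw=None):
    "shift in tool units (30mm) and turn in units (6deg)"
    o=bot.observe(); p=np.array(o["ee_pos"]); M=R.from_euler("xyz",o["ee_rot"]).as_matrix()
    d=M.T@(np.array([x,y,z])-p)/.03
    t=None if yaw is None else -((yaw-np.degrees(o["ee_rot"][2])+180)%360-180)/6
    print("t",round(o["time"],2),"at",p.round(4),"yaw",np.degrees(o["ee_rot"][2]).round(1),"rpy",np.degrees(o["ee_rot"]).round(2),"d",d.round(2),"turn",t)
E
python3 -c "
from h import *
go(.597,-.341,.16,172.5); shot('w1')"
```

```text
t 1.78 at [0.5899 0.0739 0.2567] yaw 157.6 rpy [-1.7999e+02  6.0000e-02  1.5755e+02] d [ -5.5  -12.69   3.23] turn -2.491455298604947
```

View pics/w1.png

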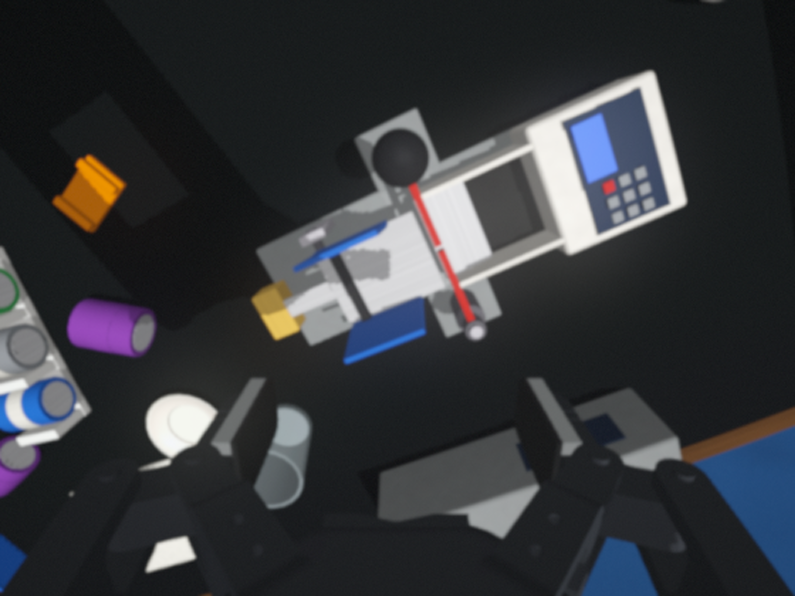

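The wrist view shows the ball at (400,157), the red gate from (414,185) to (470,318), and the cheek tops at (295,268)–(385,226) near and (345,360)–(425,330) far. I'll triangulate these against the top view while moving on.

```bash
cat > m3.py <<'E'
from h import *
W,_=load("w1"); C=cal("top")
f=lambda p:np.array(p,float)/4.6+[130,150]
def tri(uvw,uvt):
    o1,a=ray(W,[np.array(uvw)/1.42]); o2,b=ray(C,[f(uvt)]); a=a[0]/np.linalg.norm(a);b=b[0]/np.linalg.norm(b)
    s=np.linalg.lstsq(np.c_[a,-b],o2-o1,rcond=None)[0]; p,q=o1+s[0]*a,o2+s[1]*b
    return (p+q)/2,np.linalg.norm(p-q)
for n,w,t in (("ball",(400,157),(432,347)),("farUp",(345,361),(608,103)),("farDn",(425,331),(485,108)),("nearUp",(295,269),(620,261)),("nearDn",(385,224),(490,266)),("gateNear",(414,187),(435,313)),("gateFar",(468,318),(424,75))):
    p,e=tri(w,t); print(n,p.round(4),round(e,4))
print("wrist ball z.125",onz(W,[np.array([400,157])/1.42],.125).round(4))
g=onz(W,np.array([[414,187],[468,318]])/1.42,.077); print("gate w",g.round(4),np.degrees(np.arctan2(*(g[1]-g[0])[1::-1])))
E
python3 m3.py
```

```text
ball [0.5184 0.1076 0.0829] 0.002
farUp [0.6377 0.0142 0.1145] 0.0022
farDn [0.6381 0.0772 0.1105] 0.0015
nearUp [0.5592 0.0103 0.1111] 0.0013
nearDn [0.5602 0.0782 0.0701] 0.0014
gateNear [0.5391 0.1078 0.0776] 0.0052
gateFar [0.6616 0.1119 0.0646] 0.0004
wrist ball z.125 [[0.5166 0.1074 0.125 ]]
gate w [[0.5414 0.1091 0.077 ]
 [0.656  0.1115 0.077 ]] 1.1845539150577649
```

Request:
{"name": "play_rows", "arguments": {"targets": [-0.4,-0.98,0,-0.2,-0.4,-0.98,0,-0.2,-0.4,-0.98,0,-0.2,-0.4,-0.98,0.2,-0.2,-0.4,-0.98,0.2,-0.2,-0.4,-0.98,0.2,-0.2,-0.4,-0.98,0.3,-0.2,-0.4,-0.98,0.4,-0.2,-0.4,-0.98,0.5,-0.2,-0.4,-0.98,0.5,-0.2,-0.4,-0.98,0.5,-0.2,-0.4,-0.98,0.4,-0.3]}}

```text
time: 2.83
ee_pos: [0.6308, -0.3005, 0.1595]
ee_rot: [3.141, -0.001, 3.016]
contact_force: [0.5, -0.3, 0.2]
grip_width: 0.0854
grip_force: 0.0
```

```bash
python3 -c "
from h import *
go(.597,-.341,.16,172.5)"
```

```text
t 2.83 at [ 0.6308 -0.3005  0.1595] yaw 172.8 rpy [ 1.7996e+02 -7.0000e-02  1.7282e+02] d [ 0.95 -1.48 -0.02] turn 0.05274612104428892
```

Request:
{"name": "play_rows", "arguments": {"targets": [0.48,-0.74,0,0.05,0.47,-0.74,0,0,0,0,0,0]}}

```text
time: 3.08
ee_pos: [0.5944, -0.3428, 0.16]
ee_rot: [3.142, -0.002, 3.008]
contact_force: [-0.3, -0.3, 0.3]
grip_width: 0.0853
grip_force: 0.0
```

```bash
python3 -c "
from h import *
go(.597,-.341,.16,172.5); shot('w2')"
```

```text
t 3.08 at [ 0.5944 -0.3428  0.16  ] yaw 172.3 rpy [ 1.8000e+02 -1.2000e-01  1.7233e+02] d [-0.08  0.07  0.  ] turn -0.028798328842337167
```

View pics/w2.png

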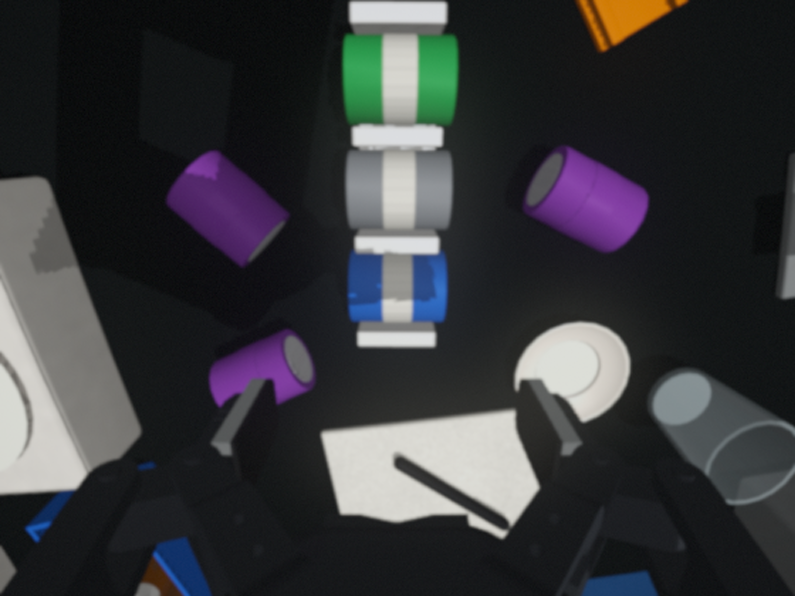

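The wrist view is directly over the blue canister. It spans (348–447, 252–322), between the rack walls centred at (397,244) and (397,339), and lines up with the tool. The nearest purple canister's edge is at (315,375), clear of the finger path.

```bash
cat > m4.py <<'E'
from h import *
W,_=load("w2")
q=onz(W,np.array([[355,244],[439,244],[357,339],[436,339],[352,136],[443,136]])/1.42,.052)
for i in (0,2,4): print(q[i].round(4),q[i+1].round(4),np.linalg.norm(q[i+1]-q[i]).round(4),np.degrees(np.arctan2(*(q[i+1]-q[i])[1::-1])))
print("trough centre",q[:4].mean(0).round(4))
e=q[4:6].mean(0)-q[2:4].mean(0); print("rack y dir",np.degrees(np.arctan2(e[1],e[0])))
b=onz(W,np.array([[348,286],[447,286],[398,286]])/1.42,.05); print("blue ends",b.round(4))
p=onz(W,np.array([[262,290],[315,375],[298,335],[255,400]])/1.42,.03); print("purple",p.round(4))
c=q[:4].mean(0); go(c[0],c[1],.022,172.5)
E
python3 m4.py
```

```text
[ 0.5607 -0.3625  0.052 ] [ 0.5674 -0.3122  0.052 ] 0.0507 82.33037095084238
[ 0.6229 -0.3715  0.052 ] [ 0.6298 -0.3205  0.052 ] 0.0515 82.2997760947614
[ 0.4996 -0.3542  0.052 ] [ 0.5064 -0.3036  0.052 ] 0.051 82.36423122749274
trough centre [ 0.5952 -0.3417  0.052 ]
rack y dir 172.12008079025227
blue ends [[ 0.5869 -0.3715  0.05  ]
 [ 0.5953 -0.3098  0.05  ]
 [ 0.5912 -0.3403  0.05  ]]
purple [[ 0.5879 -0.4335  0.03  ]
 [ 0.6572 -0.4103  0.03  ]
 [ 0.6241 -0.4159  0.03  ]
 [ 0.6724 -0.4596  0.03  ]]
t 3.13 at [ 0.5957 -0.3413  0.1604] yaw 172.3 rpy [ 1.7997e+02 -7.0000e-02  1.7232e+02] d [ 0.01 -0.01  4.61] turn -0.029927719324566244
```

Request:
{"name": "play_rows", "arguments": {"targets": [0,0,0.9,0,0,0,0.9,0,0,0,0.9,0,0,0,0.8,0,0,0,0.6,0,0,0,0.4,0,0,0,0.2,0,0,0,0,0]}}

```text
time: 3.8
ee_pos: [0.597, -0.3397, 0.0189]
ee_rot: [3.141, -0.001, 3.01]
contact_force: [-0.3, -0.4, -0.7]
grip_width: 0.0854
grip_force: 0.0
```

Request:
{"name": "play_rows", "arguments": {"targets": [0,0,0,0,0,0,0,0,0,0,0,0,0,0,0,0,0,0,0,0,0,0,0,0], "grip": -0.2, "force": 40}}

```text
time: 4.3
ee_pos: [0.598, -0.3412, 0.0214]
ee_rot: [-3.141, 0.002, 3.009]
contact_force: [-0.4, 1.6, 7.0]
grip_width: 0.0595
grip_force: 43.0
```

Request:
{"name": "play_rows", "arguments": {"targets": [0,0,-0.3,0,0,0,-0.8,0,0,0,-1,0,0,0,-1,0,0,0,-1,0,0,0,-0.5,0,0,0,0,0]}}

```text
time: 4.88
ee_pos: [0.5989, -0.3421, 0.163]
ee_rot: [-3.139, 0.006, 3.009]
contact_force: [1.4, -0.4, -2.4]
grip_width: 0.0591
grip_force: 47.5
```

```bash
cat > m5.py <<'E'
from h import *
C=cal("top"); W,im=load("w1")
for nm,(K,I) in {"top":(C,cv2.imread("pics/topraw.png")[...,::-1]),"w1":(W,im)}.items():
    H=cv2.cvtColor(np.ascontiguousarray(I),cv2.COLOR_RGB2HSV); m=((H[...,0]>5)&(H[...,0]<22)&(H[...,1]>150)&(H[...,2]>70)).astype(np.uint8)
    m=cv2.morphologyEx(m,cv2.MORPH_CLOSE,np.ones((5,5)))
    cs=sorted(cv2.findContours(m,0,2)[0],key=cv2.contourArea)[::-1][:2]
    for c in cs:
        P=onz(K,c.reshape(-1,2).astype(float),.008)[:,:2].astype(np.float32)
        r=cv2.minAreaRect(P*1000); b=cv2.boxPoints(r); e1=b[1]-b[0];e2=b[2]-b[1]
        print(nm,cv2.contourArea(c),np.round(r[0],1),"sides",[(np.linalg.norm(e).round(1),np.degrees(np.arctan2(e[1],e[0])).round(1)) for e in (e1,e2)])
go(.437,-.175,.15,114.3)
E
python3 m5.py
```

```text
top 396.5 [ 437.6 -172.9] sides [(np.float32(61.9), np.float32(-64.9)), (np.float32(43.6), np.float32(25.1))]
top 12.0 [427.5 309.9] sides [(np.float32(9.5), np.float32(-77.3)), (np.float32(33.4), np.float32(12.7))]
w1 1543.0 [ 433.9 -171.9] sides [(np.float32(66.4), np.float32(-65.4)), (np.float32(48.6), np.float32(24.6))]
w1 390.5 [951. 361.] sides [(np.float32(18.7), np.float32(-0.7)), (np.float32(133.9), np.float32(89.3))]
t 4.88 at [ 0.5989 -0.3421  0.163 ] yaw 172.4 rpy [-179.83    0.35  172.42] d [6.09 4.81 0.38] turn 9.686377334320694
```

Request:
{"name": "play_rows", "arguments": {"targets": [0.87,0.7,0,0,0.87,0.7,0,0,0.87,0.7,0,0,0.87,0.7,0,0,0.87,0.7,0,0,0.87,0.7,0,0,0.87,0.65,0,0,0,0,0,0.9]}}

```text
time: 5.55
ee_pos: [0.4289, -0.1682, 0.1567]
ee_rot: [3.14, -0.007, 2.918]
contact_force: [0.4, 0.7, -3.1]
grip_width: 0.0596
grip_force: 47.3
```

Request:
{"name": "play_rows", "arguments": {"targets": [0,0,0,0.95,0,0,0.0,0.95,0,0,0,0.95,0,0,0,0.95,0,0,0,0.95,0,0,0,0.95,0,0,0,0.95,0,0,0,0.95,0,0,0,0.95,0,0,0,0,0,0,0,0]}}

```text
time: 6.47
ee_pos: [0.4348, -0.1724, 0.1575]
ee_rot: [-3.141, -0.001, 2.023]
contact_force: [0.7, -0.6, -3.6]
grip_width: 0.0593
grip_force: 47.3
```

```bash
python3 -c "
from h import *
go(.437,-.174,.15,115); shot('w3')"
```

```text
t 6.47 at [ 0.4348 -0.1724  0.1575] yaw 115.9 rpy [-1.7997e+02 -3.0000e-02  1.1590e+02] d [-0.08  0.04  0.25] turn 0.14936690726365973
```

View pics/w3.png

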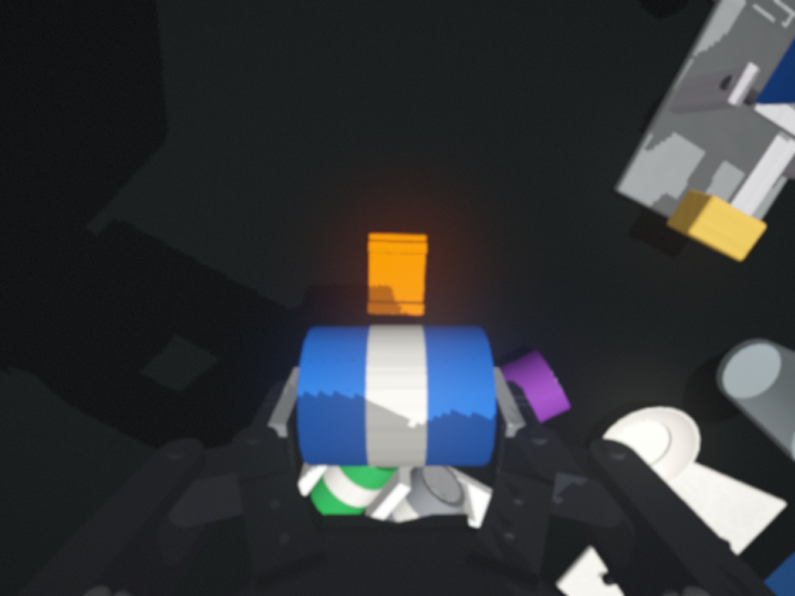

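The canister is held level. The rest is fully visible at (368–428, 233–316) and nearly aligned with the tool.

```bash
cat > m6.py <<'E'
from h import *
W,_=load("w3")
q=onz(W,np.array([[368,234],[428,235],[426,316],[368,313]])/1.42,.013)
print(q.round(4),q.mean(0).round(4),np.linalg.norm(q[1]-q[0]),np.linalg.norm(q[2]-q[1]))
for a,b in ((0,1),(3,2),(0,3),(1,2)): print(np.degrees(np.arctan2(*(q[b]-q[a])[1::-1])).round(1))
M=R.from_euler("xyz",bot.observe()["ee_rot"]).as_matrix()
print("rel in tool mm",(M.T@(q.mean(0)-np.array(bot.observe()["ee_pos"]))*1000).round(1))
# canister centre in tool, from ends at silhouette
b=onz(W,np.array([[298,395],[496,395]])/1.42,bot.observe()["ee_pos"][2]+.02); print("canister axial centre vs tcp (tool y mm)",((b.mean(0)-bot.observe()["ee_pos"])@M*1000).round(1))
go(q[:,0].mean(),q[:,1].mean(),.018,115)
E
python3 m6.py
```

```text
[[ 0.4042 -0.1537  0.013 ]
 [ 0.4415 -0.1364  0.013 ]
 [ 0.4676 -0.1901  0.013 ]
 [ 0.4285 -0.2065  0.013 ]] [ 0.4355 -0.1717  0.013 ] 0.04114581926446739 0.059733021840842025
25.0
22.7
-65.3
-64.1
rel in tool mm [  0.3   1.  144.5]
canister axial centre vs tcp (tool y mm) [  6.7   0.  -20. ]
t 6.52 at [ 0.4348 -0.1724  0.1575] yaw 115.9 rpy [-1.7998e+02 -2.0000e-02  1.1593e+02] d [0.01 0.03 4.65] turn 0.15530706224619925
```

Request:
{"name": "play_rows", "arguments": {"targets": [0,0,0.8,0.2,0,0,0.9,0,0,0,0.9,0,0,0,0.8,0,0,0,0.5,0,0,0,0.3,0,0,0,0.2,0,0,0,0.1,0,0,0,0,0]}}

```text
time: 7.27
ee_pos: [0.4353, -0.1726, 0.0228]
ee_rot: [3.142, 0.0, 2.0]
contact_force: [-0.9, 1.3, -2.7]
grip_width: 0.0595
grip_force: 47.2
```

Request:
{"name": "play_rows", "arguments": {"targets": [0,0,0.05,0,0,0,0.05,0,0,0,0.05,0,0,0,0,0]}}

```text
time: 7.6
ee_pos: [0.4365, -0.1734, 0.0191]
ee_rot: [3.14, 0.003, 1.999]
contact_force: [-0.5, -6.2, 5.0]
grip_width: 0.0595
grip_force: 48.4
```

Request:
{"name": "play_rows", "arguments": {"targets": [0,0,0,0,0,0,0,0,0,0,0,0,0,0,0,0,0,0,0,0], "grip": 1}}

```text
time: 8.02
ee_pos: [0.4352, -0.1725, 0.0183]
ee_rot: [3.142, 0.0, 1.999]
contact_force: [-0.5, 0.4, -0.4]
grip_width: 0.0852
grip_force: 0.0
```

Request:
{"name": "play_rows", "arguments": {"targets": [0,0,-0.8,0,0,0,-1,0,0,0,-1,0,0,0,-1,0,0,0,-1,0,0,0,0,0,0,0,0,0]}}

```text
time: 8.6
ee_pos: [0.4361, -0.1729, 0.1638]
ee_rot: [3.139, 0.003, 1.999]
contact_force: [0.3, 0.3, -0.3]
grip_width: 0.0851
grip_force: 0.0
```

```bash
python3 -c "
from h import *
go(.437,-.174,.15,115); shot('w4')"
```

```text
t 8.6 at [ 0.4361 -0.1729  0.1638] yaw 114.5 rpy [1.7987e+02 1.5000e-01 1.1453e+02] d [-0.04  0.01  0.46] turn -0.07884601265203628
```

View pics/w4.png

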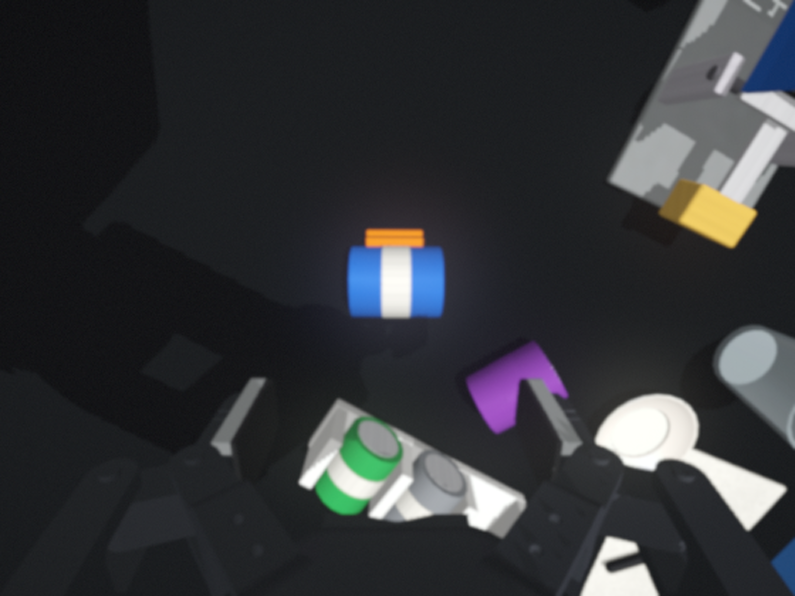

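The canister lies square on the rest, centred at (396,282). I'll turn 90° and grip its round sides.

Request:
{"name": "play_rows", "arguments": {"targets": [0,0,0,1,0,0,0,1,0,0,0,1,0,0,0,1,0,0,0,1,0,0,0,1,0,0,0,1,0,0,0,1,0,0,0,1,0,0,0,1,0,0,0,1,0,0,0,1]}}

```text
time: 9.65
ee_pos: [0.4342, -0.1721, 0.1608]
ee_rot: [-3.139, 0.001, 0.737]
contact_force: [0.5, -0.2, 0.7]
grip_width: 0.0854
grip_force: 0.0
```

Request:
{"name": "play_rows", "arguments": {"targets": [0,0,0,1,0,0,0,1,0,0,0,1,0,0,0,0,0,0,0,0]}}

```text
time: 10.07
ee_pos: [0.4345, -0.1722, 0.1612]
ee_rot: [-3.14, 0.001, 0.431]
contact_force: [0.9, 0.5, 0.7]
grip_width: 0.0855
grip_force: 0.0
```

```bash
cat > m7.py <<'E'
from h import *
W,im=shot("w5")
H=cv2.cvtColor(im,cv2.COLOR_RGB2HSV); m=((H[...,0]>100)&(H[...,0]<125)&(H[...,1]>120)&(H[...,2]>50)).astype(np.uint8)
m=cv2.morphologyEx(m,cv2.MORPH_CLOSE,np.ones((25,25))); m[:120]=0
n,l,s,c=cv2.connectedComponentsWithStats(m)
M=R.from_euler("xyz",bot.observe()["ee_rot"]).as_matrix()
for i in range(1,n):
    if s[i][4]>400:
        P=np.argwhere(l==i)[:,::-1].astype(float); r=cv2.minAreaRect(P.astype(np.float32)); q=onz(W,[r[0]],.035)[0]
        print(s[i],np.round(r,1) if 0 else r,q.round(4),"tool mm",(M.T@(q-np.array(bot.observe()["ee_pos"]))*1000).round(1))
go(.4352,-.1725,.018,24.5)
E
python3 m7.py
```

```text
[ 257  162   53   74 3197] ((282.2611083984375, 198.77349853515625), (52.078941345214844, 72.63152313232422), 1.3322198390960693) [ 0.4351 -0.1743  0.035 ] tool mm [ -0.3   2.2 126.4]
t 10.12 at [ 0.4346 -0.1723  0.1614] yaw 24.7 rpy [-1.7992e+02  6.0000e-02  2.4750e+01] d [0.02 0.02 4.78] turn 0.041280532097810387
```

Request:
{"name": "play_rows", "arguments": {"targets": [0,0.07,0.8,0,0,0,1,0,0,0,1,0,0,0,0.9,0,0,0,0.6,0,0,0,0.3,0,0,0,0.15,0,0,0,0,0]}}

```text
time: 10.78
ee_pos: [0.4358, -0.1743, 0.0193]
ee_rot: [-3.141, 0.001, 0.429]
contact_force: [-0.1, 0.3, 0.5]
grip_width: 0.0855
grip_force: 0.0
```

Request:
{"name": "play_rows", "arguments": {"targets": [0,0,0,0,0,0,0,0,0,0,0,0,0,0,0,0,0,0,0,0,0,0,0,0,0,0,0,0], "grip": -0.4, "force": 40}}

```text
time: 11.37
ee_pos: [0.4367, -0.1747, 0.0209]
ee_rot: [3.14, -0.001, 0.428]
contact_force: [-2.2, 1.2, 14.2]
grip_width: 0.0465
grip_force: 38.9
```

Request:
{"name": "play_rows", "arguments": {"targets": [0,0,-0.2,0,0,0,-0.4,0,0,0,-0.7,0,0,0,-1,0,0,0,-1,0,0,0,-1,0,0,0,-0.7,0,0,0,0,0,0,0,0,0]}}

```text
time: 12.12
ee_pos: [0.4366, -0.1747, 0.1712]
ee_rot: [3.139, -0.002, 0.428]
contact_force: [-0.8, -0.3, -3.5]
grip_width: 0.0465
grip_force: 42.9
```

```bash
python3 -c "
from h import *
go(.595,.0465,.20,2); shot('w6')"
```

```text
t 12.12 at [ 0.4366 -0.1747  0.1712] yaw 24.5 rpy [ 1.7986e+02 -1.2000e-01  2.4530e+01] d [ 7.87 -4.51 -0.96] turn 3.755331030563061
```

View pics/w6.png

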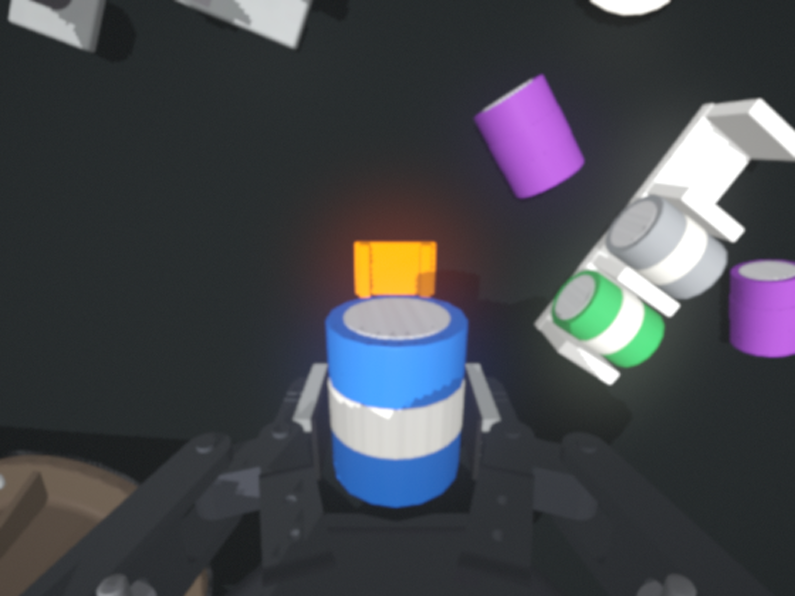

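The canister is firmly held by its round sides, band centred between the fingers at (397,415). Next I'll move above the tray.

Request:
{"name": "play_rows", "arguments": {"targets": [0.79,-0.45,-0.13,0,0.79,-0.45,-0.13,0,0.79,-0.45,-0.13,0,0.79,-0.45,-0.13,0,0.79,-0.45,-0.13,0,0.79,-0.45,-0.13,0,0.79,-0.45,-0.13,0,0.79,-0.45,-0.13,0,0.79,-0.45,-0.13,0,0.79,-0.45,-0.13,0,0,0,0,0.95,0,0,0,0.95]}}

```text
time: 13.17
ee_pos: [0.5955, 0.0482, 0.2068]
ee_rot: [-3.141, 0.002, 0.227]
contact_force: [-0.8, -0.9, -2.9]
grip_width: 0.0463
grip_force: 42.7
```

Request:
{"name": "play_rows", "arguments": {"targets": [0,0,0,0.95,0,0,0,0.9,0,0,0,0,0,0,0,0,0,0,0,0]}}

```text
time: 13.58
ee_pos: [0.5951, 0.0467, 0.2078]
ee_rot: [3.142, 0.002, 0.039]
contact_force: [-0.6, 0.1, -2.2]
grip_width: 0.0465
grip_force: 42.7
```

```bash
python3 -c "
from h import *
go(.5965,.0465,.19,2); shot('w7')"
```

```text
t 13.58 at [0.5951 0.0467 0.2078] yaw 2.2 rpy [1.80e+02 9.00e-02 2.21e+00] d [0.05 0.01 0.59] turn 0.035278425694964234
```

View pics/w7.png

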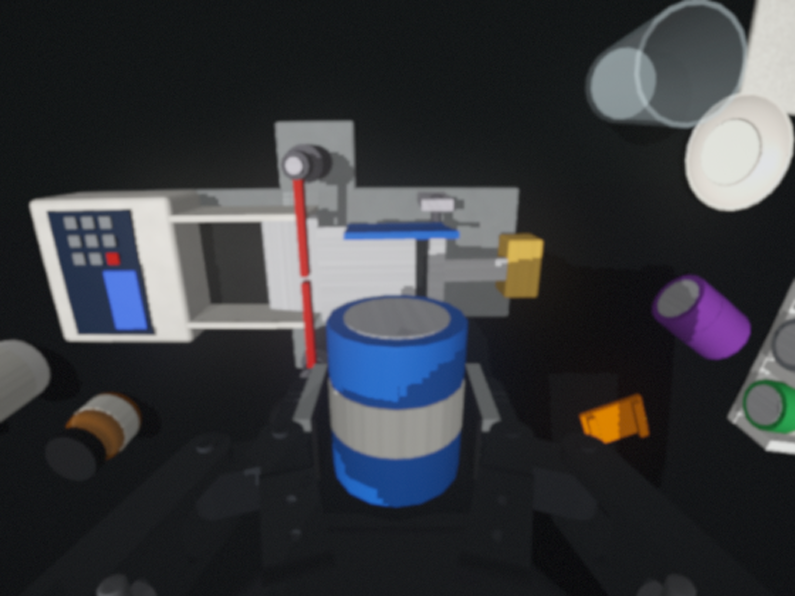

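The wrist view shows the gate from (299,180) to (310,365), with the gap between its leaves (feeder y=0) at (305,278). The far cheek top runs (345,231)–(458,234), and the canister hides the near cheek.

```bash
cat > m8.py <<'E'
from h import *
W,_=load("w7"); T=cal("top")
w=lambda p,z:onz(W,np.array(p,float)/1.42,z)
f=lambda p,z:onz(T,np.array(p,float)/4.6+[130,150],z)
ang=lambda a,b:np.degrees(np.arctan2(*(b-a)[1::-1])).round(2)
g=w([[299,182],[305,278],[310,363]],.077); print("gate w7",g.round(4)[:,:2].tolist(),ang(g[2],g[0]))
print("gap top",f([[430,203]],.077).round(4)); 
W1,_=load("w1"); print("gap w1",onz(W1,np.array([[439,245]])/1.42,.077).round(4))
c=w([[345,231],[458,234],[345,225],[458,229]],.112); print("cheek",c.round(4)[:,:2].tolist(),ang(c[1],c[0]))
r=w([[172,212],[305,209],[190,325],[305,325]],.06); print("rails",r.round(4)[:,:2].tolist(),ang(r[1],r[0]),ang(r[3],r[2]))
h=w([[32,203],[65,340],[170,193],[193,338]],.06); print("house",h.round(4)[:,:2].tolist(),ang(h[1],h[0]),ang(h[3],h[2]))
b=w([[499,235],[542,238],[539,297],[500,297]],.05);print("brass",b.mean(0).round(4))
# cheek top height: triangulate far cheek top outer line w7 vs top
def tri(A,a,B,b):
    o1,u=ray(A,[a]);o2,v=ray(B,[b]);u=u[0]/np.linalg.norm(u);v=v[0]/np.linalg.norm(v)
    s=np.linalg.lstsq(np.c_[u,-v],o2-o1,rcond=None)[0];p,q=o1+s[0]*u,o2+s[1]*v;return ((p+q)/2).round(4),np.linalg.norm(p-q).round(4)
F=lambda p:np.array(p)/4.6+[130,150]; w1=np.array
for n,a7,a1,at in (("up",(458,229),(345,361),(608,103)),("dn",(345,225),(425,331),(485,107))):
    print(n,"w7-w1",tri(W,w1(a7)/1.42,W1,w1(a1)/1.42),"w7-top",tri(W,w1(a7)/1.42,T,F(at)))
E
python3 m8.py
```

```text
gate w7 [[0.6567, 0.111], [0.5935, 0.109], [0.529, 0.1074]] 1.62
gap top [[0.5935 0.1084 0.077 ]]
gap w1 [[0.5896 0.1108 0.077 ]]
cheek [[0.6332, 0.0778], [0.634, 0.0135], [0.6367, 0.0779], [0.6369, 0.0137]] 90.73
rails [[0.6326, 0.2043], [0.6375, 0.1112], [0.5477, 0.2015], [0.5515, 0.1138]] 93.02 92.46
house [[0.6367, 0.3074], [0.5301, 0.3054], [0.6456, 0.2041], [0.537, 0.2005]] 1.07 1.9
brass [ 0.5996 -0.0441  0.05  ]
up w7-w1 (array([0.6371, 0.0137, 0.1139]), np.float64(0.0007)) w7-top (array([0.638 , 0.0148, 0.1185]), np.float64(0.0001))
dn w7-w1 (array([0.637 , 0.0779, 0.1138]), np.float64(0.0006)) w7-top (array([0.6375, 0.0766, 0.117 ]), np.float64(0.0013))
```

```bash
cat > m9.py <<'E'
from h import *
W,_=load("w7"); T=cal("top"); W1,_=load("w1")
for z in (.058,.064):
    print(z,"w7",onz(W,np.array([[416,270],[427,270],[306,270]])/1.42,z).round(4)[:,1],"top",onz(T,np.array([[577,200],[597,200],[445,200],[620,200]])/4.6+[130,150],z).round(4)[:,1],
     "w1",onz(W1,np.array([[350,280],[338,285],[343,250],[330,256],[370,314],[356,320]])/1.42,z).round(4)[:,:2].tolist())
im=load("w7")[1]; g=im[160:205,205:330].astype(int)
print(load("w7")[1][188:191,200:330:1].sum(2).mean(0).astype(int).tolist())
E
python3 m9.py
```

```text
0.058 w7 [0.0331 0.0252 0.1122] top [0.0335 0.0231 0.1026 0.011 ] w1 [[0.5937, 0.0311], [0.5938, 0.0199], [0.5679, 0.0365], [0.5684, 0.0244], [0.6284, 0.0344], [0.6289, 0.0208]]
0.064 w7 [0.0335 0.0257 0.1109] top [0.0333 0.0229 0.102  0.0109] w1 [[0.5922, 0.0324], [0.5924, 0.0214], [0.5669, 0.0377], [0.5674, 0.0258], [0.6264, 0.0357], [0.6268, 0.0223]]
[603, 600, 603, 607, 604, 601, 600, 601, 600, 583, 532, 441, 353, 318, 311, 301, 282, 318, 435, 540, 591, 602, 602, 602, 602, 600, 600, 599, 601, 599, 598, 598, 600, 599, 600, 600, 599, 599, 600, 599, 598, 598, 599, 599, 599, 599, 598, 599, 599, 599, 599, 598, 600, 599, 598, 599, 597, 599, 599, 598, 597, 597, 597, 598, 598, 598, 597, 598, 597, 597, 596, 596, 596, 595, 596, 596, 595, 596, 596, 596, 596, 596, 595, 596, 596, 595, 595, 595, 595, 593, 589, 554, 448, 293, 200, 182, 181, 176, 163, 161, 218, 309, 373, 399, 407, 407, 406, 405, 405, 404, 405, 404, 405, 406, 405, 406, 406, 407, 406, 405, 406, 406, 406, 405, 404, 404, 404, 404, 403, 404]
```

Request:
{"name": "play_rows", "arguments": {"targets": [0.04,-0.19,0.6,0,0,0,0.8,0,0,0,0.8,0,0,0,0.7,0,0,0,0.5,0,0,0,0.4,0,0,0,0.25,0,0,0,0.1,0,0,0,0,0,0,0,0,0]}}

```text
time: 14.47
ee_pos: [0.5971, 0.0525, 0.0849]
ee_rot: [-3.142, -0.001, 0.036]
contact_force: [-0.1, -0.9, -2.0]
grip_width: 0.0464
grip_force: 42.8
```

```bash
cat > br.py <<'E'
from h import *
import sys
from h import *
C,im=shot("sd"+sys.argv[1],"side")
H=cv2.cvtColor(im,cv2.COLOR_RGB2HSV); m=((H[...,0]>15)&(H[...,0]<28)&(H[...,1]>120)&(H[...,2]>100)).astype(np.uint8); m[:200]=0;m[260:]=0
n,l,s,c=cv2.connectedComponentsWithStats(m); 
for i in range(1,n):
    if s[i][4]>20: print("brass",s[i],c[i].round(2))
o=bot.observe(); print(o["time"],o["ee_pos"].round(4),o["contact_force"].round(2),o["grip_width"].round(4))
cv2.imwrite(f"pics/sdc{sys.argv[1]}.png",cv2.resize(im[140:260,230:350][...,::-1],None,fx=5,fy=5,interpolation=cv2.INTER_CUBIC))
E
python3 br.py 1
```

```text
brass [  2 208  10   8  31] [  6.52 211.39]
brass [287 228  16  13 173] [293.99 233.91]Traceback (most recent call last):
  File "br.py", line 9, in <module>
    o=bot.observe(); print(o["time"],o["ee_pos"].round(4),o["contact_force"].round(2),o["grip_width"].round(4))
                                                                                      ^^^^^^^^^^^^^^^^^^^^^
AttributeError: 'float' object has no attribute 'round'
```

```bash
cat > br.py <<'E'
from h import *
def brass(im):
    H=cv2.cvtColor(im,cv2.COLOR_RGB2HSV); m=((H[...,0]>15)&(H[...,0]<28)&(H[...,1]>120)&(H[...,2]>100)).astype(np.uint8); m[:200]=0;m[260:]=0;m[:,:250]=0
    n,l,s,c=cv2.connectedComponentsWithStats(m); i=1+np.argmax(s[1:,4]); return s[i].tolist(),c[i].round(2).tolist()
if __name__=="__main__":
    print("start",brass(cv2.cvtColor(cv2.imread("pics/sideraw.png"),cv2.COLOR_BGR2RGB)))
    print("now",brass(vision.camera("side")))
    fz=[]; 
    o=bot.observe(); print(o["time"],o["ee_pos"].round(4),o["contact_force"].round(2),o["grip_width"])
E
python3 br.py
```

```text
start ([286, 227, 17, 14, 175], [293.78, 233.48])
now ([286, 228, 17, 13, 175], [293.98, 233.87])
14.5667 [0.5972 0.0525 0.0852] [ 0.29  0.47 -2.4 ] 0.046533137747082134
```

Request:
{"name": "play_rows", "arguments": {"targets": [0,0,0.1,0,0,0,0.1,0,0,0,0,0]}}

```text
time: 14.82
ee_pos: [0.5966, 0.0525, 0.0781]
ee_rot: [3.142, -0.0, 0.035]
contact_force: [0.3, -0.5, -2.6]
grip_width: 0.0465
grip_force: 42.9
```

```bash
python3 br.py
```

```text
start ([286, 227, 17, 14, 175], [293.78, 233.48])
now ([287, 228, 16, 12, 170], [294.18, 233.67])
14.8667 [0.5966 0.0525 0.0782] [-0.28 -0.35 -1.76] 0.04623259477057693
```

Request:
{"name": "play_rows", "arguments": {"targets": [0,0,0.1,0,0,0,0,0,0,0,0,0]}}

```text
time: 15.12
ee_pos: [0.5969, 0.0526, 0.0753]
ee_rot: [-3.142, -0.0, 0.035]
contact_force: [1.0, 1.8, -0.8]
grip_width: 0.0463
grip_force: 43.1
```

```bash
python3 br.py
```

```text
start ([286, 227, 17, 14, 175], [293.78, 233.48])
now ([287, 226, 16, 13, 174], [293.98, 232.29])
15.1667 [0.5968 0.0526 0.0753] [ 0.63  1.71 -0.72] 0.04644737219342614
```

The brass weight rose 1.4 px and the vertical load dropped from about 2.4 to 0.7 N, so the canister is touching the seat. I'll release with a small opening and rise.

Request:
{"name": "play_rows", "arguments": {"targets": [0,0,0,0,0,0,0,0]}}

```text
time: 15.33
ee_pos: [0.5968, 0.0525, 0.0754]
ee_rot: [-3.142, -0.0, 0.035]
contact_force: [1.0, 1.9, -0.9]
grip_width: 0.0463
grip_force: 43.1
```

Request:
{"name": "play_rows", "arguments": {"targets": [0,0,0,0,0,0,0,0,0,0,-0.5,0,0,0,-1,0,0,0,-1,0,0,0,-1,0,0,0,-1,0], "grip": 0.46}}

```text
time: 15.92
ee_pos: [0.5962, 0.0524, 0.2117]
ee_rot: [3.141, 0.0, 0.035]
contact_force: [1.1, -0.0, 0.5]
grip_width: 0.0621
grip_force: 0.0
```

Request:
{"name": "play_rows", "arguments": {"targets": [0,0,-0.5,0,0,0,0,0,0,0,0,0,0,0,0,0]}}

```text
time: 16.25
ee_pos: [0.596, 0.0524, 0.2245]
ee_rot: [3.142, 0.001, 0.035]
contact_force: [0.4, -0.0, -0.9]
grip_width: 0.0624
grip_force: 0.0
```

```bash
cat > chk.py <<'E'
from h import *
from br import brass
T=cal("top"); im=vision.camera("top"); print("brass",brass(vision.camera("side")))
H=cv2.cvtColor(im,cv2.COLOR_RGB2HSV); m=((H[...,0]>100)&(H[...,0]<125)&(H[...,1]>130)&(H[...,2]>70)).astype(np.uint8); m[:150]=0;m[240:]=0; m[:,:130]=0; m[:,300:]=0
n,l,s,c=cv2.connectedComponentsWithStats(m)
for i in range(1,n):
    if s[i][4]>15: print(s[i],onz(T,[c[i]],.09).round(4)[0])
m=(((H[...,0]<5)|(H[...,0]>174))&(H[...,1]>150)&(H[...,2]>90)).astype(np.uint8); m[:150]=0;m[240:]=0;m[:,:200]=0;m[:,300:]=0
n,l,s,c=cv2.connectedComponentsWithStats(m)
for i in range(1,n):
    if s[i][4]>10: print("red",s[i])
shot("wc")
go(.5185,.107,.19,2)
E
python3 chk.py
```

```text
brass ([287, 223, 16, 12, 157], [294.04, 228.41])
[224 202  20   4  45] [0.5702 0.0857 0.09  ]
[230 206  32   4  63] [0.5598 0.0572 0.09  ]
red [222 200   3  18  34]
t 16.4 at [0.5959 0.0524 0.224 ] yaw 2.0 rpy [1.80e+02 1.20e-01 2.02e+00] d [-2.51 -1.91  1.14] turn 0.003255305375868526
```

The canister has rolled to the gate (y≈0.085) and the tray is tipped, with the brass 5 px up. Next is the knob.

Request:
{"name": "play_rows", "arguments": {"targets": [-0.84,-0.64,0,0,-0.84,-0.64,0,0,-0.83,-0.63,0,0,0,0,0,0,0,0,0,0], "grip": 1}}

```text
time: 16.82
ee_pos: [0.518, 0.1078, 0.2248]
ee_rot: [3.141, 0.001, 0.037]
contact_force: [0.5, -0.4, 0.2]
grip_width: 0.0857
grip_force: 0.0
```

```bash
cat > kb.py <<'E'
from h import *
W,im=shot("wk"); go(.5185,.107,.106,2)
p=proj(W,[[.5185,.107,.125],[.5185,.107+.018,.125]]); r=np.linalg.norm(p[1]-p[0]); print("expected px",p[0],"r",r)
x,y=p[0].astype(int); k=int(2.2*r); x0,y0=max(x-k,0),max(y-k,0); a=im[y0:y+k,x0:x+k]
g=cv2.GaussianBlur(cv2.cvtColor(a,cv2.COLOR_RGB2GRAY),(5,5),0)
hc=cv2.HoughCircles(g,cv2.HOUGH_GRADIENT,1,8,param1=60,param2=10,minRadius=int(.8*r),maxRadius=int(1.25*r))
for c in (hc[0][:4] if hc is not None else []): print(c+[x0,y0,0],onz(W,[c[:2]+[x0,y0]],.125).round(4))
# red leaf line in wrist
H=cv2.cvtColor(im,cv2.COLOR_RGB2HSV); m=((H[...,0]<6)|(H[...,0]>173))&(H[...,1]>140)&(H[...,2]>80)
for i,(s,c) in enumerate(zip(*cv2.connectedComponentsWithStats(m.astype(np.uint8))[2:])):
    if i and s[4]>60: print("red",s,onz(W,[c],.077).round(4))
m=((H[...,0]>100)&(H[...,0]<125)&(H[...,1]>120)&(H[...,2]>60))
for i,(s,c) in enumerate(zip(*cv2.connectedComponentsWithStats(m.astype(np.uint8))[2:])):
    if i and s[4]>150: print("blue",s,onz(W,[c],.085).round(4))
print(g[::6,::4].tolist())
E
python3 kb.py
```

```text
t 16.87 at [0.5191 0.1074 0.225 ] yaw 2.1 rpy [1.7999e+02 2.0000e-02 2.0800e+00] d [-0.02  0.01  3.97] turn 0.013670613650305086
expected px [280.6183111  206.58261076] r 20.920372638620634
[281.5        207.5         20.79999924] [[0.5177 0.1062 0.125 ]]
red [275  37   9  74 368] [[0.6338 0.1132 0.077 ]]
red [133  99  10   9  77] [[0.5997 0.2444 0.077 ]]
red [275 119   9  66 294] [[0.5541 0.1099 0.077 ]]
blue [ 283   62   99   40 2284] [[0.6243 0.0722 0.085 ]]
blue [ 128  112   32   48 1244] [[0.5706 0.2376 0.085 ]]
blue [ 283  125   90   44 2256] [[0.5648 0.0685 0.085 ]]
[[90, 90, 89, 87, 86, 93, 149, 153, 153, 152, 149, 107, 130, 152, 139, 100, 123, 110, 107, 106, 105, 104, 102], [42, 42, 42, 43, 43, 59, 146, 152, 152, 151, 144, 106, 114, 142, 140, 102, 122, 145, 73, 52, 53, 54, 57], [39, 40, 40, 40, 41, 52, 142, 151, 150, 134, 74, 94, 86, 61, 85, 98, 114, 140, 61, 38, 39, 40, 40], [38, 37, 38, 38, 38, 47, 137, 150, 150, 111, 99, 101, 89, 70, 72, 95, 97, 94, 46, 33, 33, 33, 36], [35, 35, 35, 35, 36, 43, 135, 150, 148, 116, 91, 91, 83, 60, 69, 91, 95, 92, 42, 30, 30, 30, 31], [33, 
[... 333 characters left out ...]
, 43, 39, 36, 32, 24, 22, 22, 21, 21, 21], [28, 28, 28, 28, 28, 28, 28, 28, 35, 40, 43, 46, 44, 39, 36, 33, 28, 26, 26, 27, 27, 25, 23], [27, 27, 27, 27, 27, 27, 27, 27, 25, 26, 29, 32, 30, 26, 26, 25, 25, 27, 27, 26, 26, 26, 26], [25, 26, 27, 26, 27, 26, 27, 26, 26, 24, 23, 24, 26, 24, 24, 25, 26, 26, 26, 26, 26, 26, 25], [26, 25, 26, 26, 26, 26, 26, 26, 26, 26, 26, 26, 26, 26, 26, 26, 26, 25, 26, 25, 25, 25, 25], [25, 25, 25, 25, 26, 25, 26, 26, 25, 25, 25, 25, 25, 26, 26, 25, 26, 25, 25, 24, 25, 24, 24], [24, 25, 25, 25, 25, 25, 25, 25, 25, 25, 25, 25, 25, 25, 25, 25, 25, 25, 25, 24, 25, 25, 24], [24, 24, 25, 25, 25, 25, 25, 25, 24, 24, 24, 25, 25, 25, 24, 25, 25, 25, 24, 24, 25, 25, 25]]
```

Request:
{"name": "play_rows", "arguments": {"targets": [-0.03,0.03,0.8,0,0,0,0.9,0,0,0,0.8,0,0,0,0.7,0,0,0,0.5,0,0,0,0.25,0,0,0,0.1,0,0,0,0,0]}}

```text
time: 17.53
ee_pos: [0.5187, 0.1058, 0.1033]
ee_rot: [3.141, 0.001, 0.035]
contact_force: [0.7, -0.4, -0.3]
grip_width: 0.0853
grip_force: 0.0
```

Request:
{"name": "play_rows", "arguments": {"targets": [0,0,0,0,0,0,0,0,0,0,0,0,0,0,0,0,0,0,0,0,0,0,0,0,0,0,0,0,0,0,0,0], "grip": -0.6, "force": 60}}

```text
time: 18.2
ee_pos: [0.5189, 0.106, 0.1047]
ee_rot: [3.141, -0.001, 0.036]
contact_force: [-2.4, -3.6, 11.8]
grip_width: 0.0336
grip_force: 58.3
```

Request:
{"name": "play_rows", "arguments": {"targets": [0,0,0,-0.5,0,0,0,-0.8,0,0,0,-0.9,0,0,0,-0.9,0,0,0,-0.9,0,0,0,-0.9,0,0,0,-0.9,0,0,0,-0.9,0,0,0,-0.9,0,0,0,-0.9,0,0,0,-0.9,0,0,0,-0.9]}}

```text
time: 19.2
ee_pos: [0.5185, 0.1066, 0.1047]
ee_rot: [3.141, -0.001, 1.118]
contact_force: [-5.9, 4.4, 14.7]
grip_width: 0.0335
grip_force: 58.5
```

Request:
{"name": "play_rows", "arguments": {"targets": [0,0,0,-0.9,0,0,0,-0.9,0,0,0,-0.9,0,0,0,-0.7,0,0,0,-0.3,0,0,0,0,0,0,0,0]}}

```text
time: 19.78
ee_pos: [0.5182, 0.1067, 0.1047]
ee_rot: [3.141, -0.001, 1.501]
contact_force: [-7.0, 4.5, 14.7]
grip_width: 0.0335
grip_force: 58.7
```

```bash
sed -i 's/^print(g.*//' kb.py; python3 kb.py; python3 chk.py
```

```text
t 19.83 at [0.5182 0.1067 0.1047] yaw 86.0 rpy [ 1.7999e+02 -4.0000e-02  8.5970e+01] d [ 0.01  0.01 -0.04] turn 13.995020495555872
expected px [280.6742225  289.40512095] r 33.14973208334096
[277.5        259.5         33.59999847] [[0.5181 0.1234 0.125 ]]
[274.5        219.5         30.20000076] [[0.5182 0.1433 0.125 ]]
[267.5        269.5         27.10000038] [[0.5131 0.1184 0.125 ]]
red [ 506  102   20  109 1340] [[0.6621 0.1557 0.077 ]]
red [ 267  127   17  109 1198] [[0.5186 0.1508 0.077 ]]
blue [ 311    0   86   24 1714] [[0.5613 0.2334 0.085 ]]
blue [ 405   75   43   76 2360] [[0.602  0.1836 0.085 ]]
blue [ 336   82   46   76 2624] [[0.5664 0.1817 0.085 ]]
blue [ 430  260   73  113 4448] [[0.6407 0.0469 0.085 ]]
brass ([286, 227, 17, 14, 172], [293.8, 233.45])
[235 172  27   7 128] [0.637  0.0481 0.09  ]
[186 182  19   7  88] [0.6164 0.1751 0.09  ]
[245 206  20   3  43] [0.5607 0.0337 0.09  ]
red [200 163  18   4  52]
t 19.98 at [0.5182 0.1067 0.1047] yaw 86.0 rpy [ 1.800e+02 -4.000e-02  8.597e+01] d [ 0.01  0.01 -2.84] turn 13.994878807643033
```

Request:
{"name": "play_rows", "arguments": {"targets": [0,0,0,0,0,0,0,0,0,0,0,0,0,0,0,0], "grip": 0.6}}

```text
time: 20.32
ee_pos: [0.5186, 0.1062, 0.1039]
ee_rot: [3.141, -0.0, 1.501]
contact_force: [-0.9, 0.2, -0.2]
grip_width: 0.0686
grip_force: 0.0
```

Request:
{"name": "play_rows", "arguments": {"targets": [0,0,-0.5,0,0,0,-0.8,0,0,0,-1,0,0,0,-1,0,0,0,-1,0,0,0,0,0,0,0,0,0,0,0,0,0]}}

```text
time: 20.98
ee_pos: [0.5182, 0.1061, 0.2324]
ee_rot: [-3.141, 0.0, 1.501]
contact_force: [-0.2, 0.5, -0.3]
grip_width: 0.0686
grip_force: 0.0
```

```bash
cat > fin.py <<'E'
from h import *
from br import brass
W,im=shot("wf"); print("brass",brass(vision.camera("side")))
H=cv2.cvtColor(im,cv2.COLOR_RGB2HSV)
for nm,m,z in (("red",((H[...,0]<6)|(H[...,0]>173))&(H[...,1]>140)&(H[...,2]>80),.077),("blue",(H[...,0]>100)&(H[...,0]<125)&(H[...,1]>120)&(H[...,2]>60),.06)):
    n,l,s,c=cv2.connectedComponentsWithStats(m.astype(np.uint8))
    for i in range(1,n):
        if s[i][4]>80:
            r=cv2.minAreaRect(np.argwhere(l==i)[:,::-1].astype(np.float32)); b=onz(W,cv2.boxPoints(r),z); e=[b[1]-b[0],b[2]-b[1]]; e=max(e,key=np.linalg.norm)
            print(nm,s[i],b.mean(0).round(4),"long",np.linalg.norm(e).round(3),"ang",np.degrees(np.arctan2(e[1],e[0])).round(1))
o=bot.observe(); print(o["time"],o["ee_pos"],o["contact_force"])
E
python3 fin.py
```

```text
brass ([286, 227, 17, 14, 172], [293.8, 233.47])
red [350  30  10  10  88] [0.5957 0.2479 0.077 ] long 0.008 ang -3.0
red [415 102  11  66 588] [0.6619 0.154  0.077 ] long 0.065 ang -83.3
red [272 117  10  66 438] [0.5184 0.1482 0.077 ] long 0.065 ang -90.8
blue [ 296   24   51   34 1465] [0.5682 0.2477 0.06  ] long 0.047 ang 2.5
blue [356  87  23  45 824] [0.6136 0.1815 0.06  ] long 0.044 ang -84.0
blue [315  91  24  46 865] [0.5724 0.1797 0.06  ] long 0.043 ang -84.3
blue [ 380  204   29   81 1623] [0.6479 0.0251 0.06  ] long 0.103 ang 90.4
blue [318 212  10  80 294] [0.5637 0.0214 0.06  ] long 0.105 ang -88.5
blue [ 533  325   27   95 1402] [ 0.9058 -0.2185  0.06  ] long 0.219 ang -72.3
21.0833 [0.51777446 0.10605576 0.23167732] [ 0.1391274  -0.2392802   0.29620753]
```

```bash
python3 -c "
from station import bot
print(bot.hand_in())"
```

```text
the job is handed in; nothing more can be done
None
```

I handed the job in at about 21 s. The last camera check showed the blue canister lying across the reader's well, the gate about 84° open, the tray rocked back and the arm clear. The hand-in gave no verdict.

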